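Light the control box and hold its cover open

ROBOT

A 6-joint arm with a two-finger parallel gripper is mounted at the origin on the work surface. World frame = base frame: x ahead of the robot, y to its left, z up, the work surface at z = 0. Lengths are in mm, angles in degrees, forces in N, time in s.
With the tool pointing down it reaches from about 325 to 925 mm from the base axis. Payload 3.1 kg.
Tool frame: the origin (TCP) lies at the very end of the fingers, on their centre line; the grasp point (between the pads) lies grasp_offset behind it (grasp_offset is the distance from the TCP to the grasp point, in mm); z points along the fingers, x is the direction in which the jaws open and shut, and the axes are right-handed (so a half turn about z gives the same grasp; the last joint's range is limited). The gripper opens to 85 mm and grips with 20 to 120 N. Pads are 22 mm wide; open, the fingers measure 114 mm over their backs; the gripper's body (76 mm by 85 mm) begins 54 mm behind the grasp point. The pads swing forward as they close: fully open they stand 13 mm farther back than shut.
Start: joints at [66.967, 12.427, 92.441, -0, 75.132, -6.429], TCP at [178.581, 598.956, 197] pointing down, gripper open.
Joint ranges: [-157.48, 157.48], [-44.54, 120.13], [17.64, 146.25], [-64.5, 244.5], [7.68, 150.69], [-147.95, 147.95]. Speed limits (degrees/s): [159.86, 159.86, 180, 180, 180, 180].

INTERFACE

Orientations are given as [roll, pitch, yaw] about the fixed x, y, z axes, in that order (R = Rz(yaw) Ry(pitch) Rx(roll)).
In Python, from station import * gives the robot as it stands. Calls block until the motion is done:
- goto(position, orientation): joint-space move of the TCP to a pose.
- move_l(position, attitude=None, speed=150): straight line of the TCP; attitude=None keeps the orientation; speed is the mean speed in mm/s.
- move_j(angles): joint-space move.
- grip(opening, squeeze=None): finger opening in mm; squeeze is the grip in N (None keeps the last); returns when the fingers have stopped.
- wait(seconds).
- solve_ik(position, orientation): joint angles nearest the present ones, or None.
- get_obs(): the state.
- get_image(name): name is "scene" or "top" or "wrist"; returns the picture (480x640x3 uint8, red, green, blue); there is no depth.
- get_calibration(name): a dict with "fx", "fy", "cx", "cy" (pixels), "R" (3x3) and "t" (3): a world point X has camera coordinates R X + t; the wrist camera has in their place "mount" (4x4, takes a point from camera to tool coordinates, whose origin is the TCP and whose axes are the tool frame's). Camera axes: x right, y down, z forward; pixel columns grow to the right and rows downward; lengths in mm; the calibration is good to about 2 mm. A picture is of the moment at which its call begins: read the wrist's pose just before it. get_calibration takes no time and is no camera call.
A pose or a line that the arm cannot do raises Unreachable and nothing moves.
- sign_off(): hands the job in, once; it reports no verdict.
Trained networks look in the newest picture that a camera, given by its name, has taken for a name from the list of things; names that differ only in an ending like _2 or _b are one class to them, and where a whole thing is asked for, a point or a joint stands for the part that bears it (a point fixed in the world has none). Each returns a list of dicts, best first, with "score" (0 to 1); they miss things now and then, are a little off and sometimes report something else, mostly with a low value. They report only what shows in the picture. A call takes as long as a camera call. They do not tell look-alikes from the thing itself.
- spot_in(name, camera): "extent" ([centre column, centre row, width, height] in pixels, round what is visible of it).
- regions_of(name, camera): "region" (480x640 bool, what is visible of it) and "extent" ([centre column, centre row, width, height] in pixels, round what is visible of it).
The state is a dict: "t": time; "joint_pos": joint angles; "qvel": joint speeds; "effort": joint torques, N m; "tcp_pos": TCP position; "ee_rot": TCP orientation; "wrist_force": force on the tool from outside, world axes, zero at the start; "moment": the same for the moment, N m; "grip_width": finger opening in mm.
Only numpy, scipy, OpenCV 4.12 (cv2) and the standard library are available. Lean on these libraries where they do the work, as an engineer would, in place of code of your own. Each camera call takes 0.05 s, during which the arm holds its last target. There are 200 camera calls.

TASK

First press the tube lamp down into the two spring clips of the lamp stand, until it is fully home and both jaws have snapped shut over it, and let go of it. Then lift the cover of the control box and hold it open at 60 degrees, give or take 5, so that the fitter can work inside: the cover falls shut when let go, so finish while still holding it there. Leave the other things on the bench where they are.

Things in the scene. Friction and masses are not known exactly. Their poses are not given: they have to be found in the camera images.
- lamp: Cordless LED tube lamp, about 0.16 kg, lying on the bench: a plain white tube 22 mm in diameter with a black hexagonal cap (26 mm across flats, 24 mm long) at each end, 220 mm long in all. Its x axis runs along the tube; origin: middle of the underside, 13 mm below the tube's axis as it lies. In the clips either end may point either way, at any roll.
- lamp_mid (a point): Middle of the lamp, on the tube's axis (13 mm above the bench while it lies there).
- lamp_stand: Fixed steel lamp stand: dark foot 120 x 110 x 18 mm, column, cross bar (28 mm wide, 134 mm long, top 94 mm above the bench) and on it two fork clips, 50 mm either side of the middle along the stand's y axis, each 16 mm long. The clipped lamp lies along the stand's y. Between the clips nothing is higher than the cross bar. Origin: centre of the foot's underside.
- clip_seat (a point): Straight above the stand's origin, 140 mm above the bench: where point lamp_mid lies when the lamp is fully home (up to 25 mm off along the stand's y is fine). Each fork is 25 mm wide inside, open at the top, its floor 129 mm above the bench; a fixed prong 25 mm high with an outward lip to 37 mm on the stand's -x side, a short prong and the sprung jaw on the +x side.
- jaw_a (a joint): Angle in rad of the sprung jaw of the clip at the stand's y = -50 mm: 0 shut, growing as it swings outward (stand's +x) to at most 0.6. Its nose is a steep ramp from 38 to 22 mm above the fork's floor, reaching in to 6 mm from the fork's middle. A lamp pushed straight down swings it out 0.17 rad, then it snaps back to 0 over the lamp. Both jaws together take 6 to 15 N.
- jaw_b (a joint): The same for the clip at y = +50 mm of the stand.
- control_box: Fixed grey steel electrical control box lying on its back on the bench, 200 mm (its x) by 300 mm (its y) by 120 mm high, with breakers and terminals inside and three cable glands on its -y end wall. Its cover is hinged along the top of the long +x side (away from the robot). Origin: centre of the underside.
- cover_hinge (a point): Middle of the cover's hinge line, 120.5 mm above the bench; the hinge line runs along the box's y axis.
- cover_handle (a point): Middle of the round bar of the cover's steel bow handle: bar 10 mm in diameter, 100 mm clear length along the box's y axis, 35 mm above the cover's flat top. With the cover shut this point lies 165 mm from the hinge line towards the box's -x side and 38 mm above the hinge line. It moves with the cover.
- cover (a joint): Opening angle of the cover in rad: 0 shut, growing as the free edge (box's -x side) is lifted and swings up and over towards +x; 60 degrees is 1.047, the stop is at 1.9. Steel sheet of 0.5 to 0.75 kg, 206 x 306 x 3 mm; it falls shut freely from any angle below about 80 degrees. Low buttons (up to 22 mm high) stand on it near the hinge.
- screwdriver: Screwdriver lying on the bench; leave it alone.
- spanner: Steel spanner lying on the bench; leave it alone.
- grease_tin: Round steel tin, 72 mm in diameter and 60 mm high, at one side of the bench; leave it alone.
- tub: Grey open tub, 110 mm in diameter and 45 mm high, at one side of the bench; leave it alone.
There are look-alikes about, which are no part of the job. There is more than one size of the lamp; the one meant has the size given above. There is more than one size of the lamp_stand; the job needs the larger.

How it is judged:
By the outcome, as a careful person would: the job done as asked, in the order asked, and still so for the second after the job is handed in, while the arm keeps its last pose, push and grip.
It also fails if it takes over 58 s, if anything falls off the work surface, if the arm or the gripper's body presses on something with over 40 N, if the wrist force passes 120 N, or if a joint passes its speed limit or range.

## Working session

There is one attempt and no reset: what is moved stays moved. The work goes in short steps, each a Python script; the robot and the scene stay as the last script left them, time stands still between calls to the robot, and variables do not carry over. Pictures are saved under pics/ and viewed, about 8 in all and at most 12, crops included, and the job is handed in when it is done.

```bash
ls; mkdir -p pics; python3 - <<'E'
from station import *
import cv2,numpy as np
o=get_obs();print({k:np.round(v,2).tolist() for k,v in o.items()})
for n in("scene","top"):
    im=get_image(n);cv2.imwrite(f"pics/{n}0.png",im[:,:,::-1])
    c=get_calibration(n);print(n,{k:np.round(v,4).tolist() for k,v in c.items()})
    for t in("lamp","lamp_stand","control_box","cover_handle"):
        print(t,[(round(d["score"],2),np.round(d["extent"],1).tolist()) for d in spot_in(t,n)[:4]])
print(get_calibration("wrist"),)
E
```

```text
pics
{'t': 0.0, 'joint_pos': [66.97, 12.48, 92.53, -0.0, 75.13, -6.43], 'qvel': [-0.07, -0.01, 0.02, -0.04, 0.06, 0.0], 'effort': [0.0, -39.69, -30.39, -0.0, 0.01, 0.0], 'tcp_pos': [178.25, 598.12, 195.66], 'ee_rot': [-179.99, 0.13, 73.39], 'wrist_force': [0.11, -0.87, -0.3], 'moment': [-0.03, 0.01, -0.03], 'grip_width': 85.37}
scene {'fx': 435.6979, 'fy': 435.6979, 'cx': 314.8188, 'cy': 234.7929, 'R': [[-0.2799, 0.96, -0.0113], [0.5923, 0.1635, -0.7889], [-0.7555, -0.2275, -0.6144]], 't': [152.1874, -179.1672, 1577.7893]}
lamp [(0.86, [267.9, 210.1, 43.2, 51.5]), (0.75, [411.0, 245.3, 100.3, 17.0]), (0.65, [256.4, 252.4, 75.8, 17.2])]
lamp_stand [(0.9, [231.9, 266.9, 57.5, 75.7]), (0.84, [192.9, 313.6, 50.0, 61.6])]
control_box [(0.65, [385.5, 317.6, 154.6, 125.0])]
cover_handle []
top {'fx': 560.9202, 'fy': 560.9202, 'cx': 323.1388, 'cy': 235.8852, 'R': [[0.0042, -0.9998, 0.0198], [-0.9916, -0.0067, -0.129], [0.1291, -0.0191, -0.9914]], 't': [-38.6446, 517.5305, 1747.4162]}
lamp [(0.81, [375.8, 252.9, 69.7, 13.1]), (0.78, [240.4, 299.6, 89.5, 40.2]), (0.77, [391.1, 318.9, 15.5, 92.5]), (0.22, [381.1, 214.4, 40.2, 36.1])]
lamp_stand [(0.88, [382.3, 215.2, 42.0, 35.5]), (0.76, [391.0, 167.1, 28.7, 26.5])]
control_box [(0.45, [476.1, 262.2, 17.6, 51.2])]
cover_handle [(0.96, [243.5, 197.2, 106.3, 73.1])]
{'fx': 406.906610641558, 'fy': 406.906610641558, 'cx': 323.3700287527024, 'cy': 240.29842689903114, 'mount': array([[ 9.99999738e-01,  6.10929112e-04, -3.88215216e-04,
        -7.80870772e-01],
       [-4.86309835e-04,  9.64297394e-01,  2.64821259e-01,
        -6.72066422e+01],
       [ 5.36141938e-04, -2.64821001e-01,  9.64297439e-01,
        -1.76785338e+02],
       [ 0.00000000e+00,  0.00000000e+00,  0.00000000e+00,
         1.00000000e+00]])}
```

View pics/scene0.png

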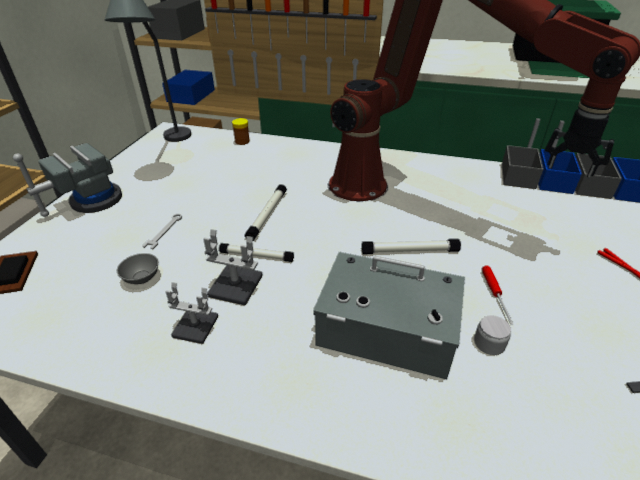

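View pics/top0.png

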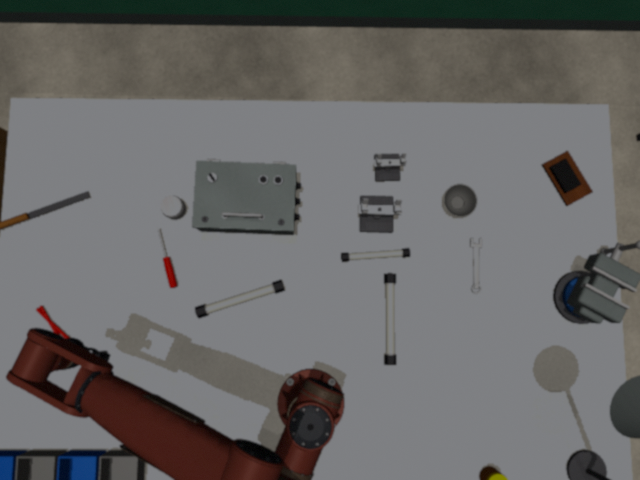

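Scene: large stand at (232,267) and small one at (193,314); box with the handle toward the robot at (397,268); three lamps at (267,210), (411,245) and (256,252). In the top view the lamps are at (391,319), (240,299) and (376,253). The last is clearly short, so I'll measure the other two and take an enlarged crop.

```bash
cat > h.py <<'E'
from station import *
import cv2,numpy as np
def unproj(cam,px,z):
    c=get_calibration(cam);R=np.array(c["R"]);t=np.array(c["t"])
    C=-R.T@t
    d=R.T@np.array([(px[0]-c["cx"])/c["fx"],(px[1]-c["cy"])/c["fy"],1.])
    return C+d*(z-C[2])/d[2]
def wun(px,z,o):
    c=get_calibration("wrist");from scipy.spatial.transform import Rotation as Ro
    R=Ro.from_euler('xyz',o["ee_rot"],degrees=True).as_matrix();M=np.array(c["mount"])
    C=R@M[:3,3]+o["tcp_pos"];d=R@M[:3,:3]@np.array([(px[0]-c["cx"])/c["fx"],(px[1]-c["cy"])/c["fy"],1.])
    return C+d*(z-C[2])/d[2]
def ends(mask):
    (c,(w,h),a)=cv2.minAreaRect(cv2.findNonZero(mask.astype(np.uint8)))
    b=cv2.boxPoints((c,(w,h),a))
    if np.linalg.norm(b[0]-b[1])>np.linalg.norm(b[1]-b[2]): b=np.roll(b,-1,axis=0)
    return (b[0]+b[1])/2,(b[2]+b[3])/2,min(w,h)
E
python3 - <<'E'
from h import *
try: print("go",grasp_offset)
except NameError: print([k for k in dir() if not k.startswith('_')])
print(get_obs().keys())
for n in("top","scene"):
    im=get_image(n)
    for d in regions_of("lamp",n)[:4]:
        a,b,w=ends(d["region"]);A,B=unproj(n,a,13),unproj(n,b,13)
        print(n,round(d["score"],2),np.round(d["extent"][:2]),np.round((A+B)/2)[:2],"L",np.round(np.linalg.norm(A-B),1),"w_px",round(w,1),"ang",np.round(np.degrees(np.arctan2(*(B-A)[1::-1])),1))
    for d in regions_of("lamp_stand",n)[:3]: print(n,"stand",d["score"],d["extent"],unproj(n,d["extent"][:2],60)[:2])
    if n=="top":
        for d in regions_of("cover_handle",n)[:3]: print("cover", d["score"],d["extent"],unproj(n,d["extent"][:2],122), cv2.minAreaRect(cv2.findNonZero(d["region"].astype(np.uint8))))
im=get_image("top")[:,:,::-1]
a=cv2.resize(im[145:245,340:420],None,fx=5,fy=5,interpolation=2);b=cv2.resize(im[240:370,190:420],None,fx=3,fy=3,interpolation=2)
s=get_image("scene")[:,:,::-1]
c=cv2.resize(s[220:350,160:270],(400,473),interpolation=2)
cv=np.zeros((500,800,3),np.uint8);cv[:500,:400]=a;cv[:473,400:]=c
cv2.imwrite("pics/c1.png",cv);cv2.imwrite("pics/c2.png",b)
E
```

```text
go 18.700000000000003
dict_keys(['t', 'joint_pos', 'qvel', 'effort', 'tcp_pos', 'ee_rot', 'wrist_force', 'moment', 'grip_width'])
top 0.86 [238. 298.] [320. 227.] L 286.1 w_px 11.7 ang 108.1
top 0.68 [376. 253.] [ 462. -203.] L 226.0 w_px 10.0 ang 93.3
top 0.59 [391. 318.] [ 260. -249.] L 291.1 w_px 13.1 ang -179.9
top stand 0.9 [391.6, 167.2, 29.5, 24.3] [ 736.57419566 -252.65218671]
top stand 0.69 [380.0, 214.1, 44.4, 37.9] [ 584.76921939 -214.24156592]
cover 0.84 [244.2, 195.9, 103.6, 70.6] [627.10092744 206.15716903 122.        ] ((244.7530059814453, 195.4272003173828), (102.2029800415039, 67.31658935546875), 2.385944128036499)
cover 0.33 [380.7, 214.2, 43.2, 38.6] [ 573.89436905 -208.79972272  122.        ] ((380.0, 213.5), (37.0, 42.0), 90.0)
cover 0.19 [376.0, 254.1, 73.8, 9.9] [ 452.04243433 -193.51108311  122.        ] ((375.5326843261719, 253.9978790283203), (8.375454902648926, 69.3101577758789), 86.24827575683594)
scene 0.9 [411. 247.] [311. 226.] L 292.8 w_px 13.0 ang -72.4
scene 0.77 [267. 212.] [ 243. -253.] L 315.3 w_px 10.5 ang -0.1
scene 0.56 [256. 252.] [ 460. -205.] L 227.4 w_px 10.4 ang 95.0
scene stand 0.97 [231.9, 265.9, 59.7, 73.1] [ 580.9464738  -216.67430881]
```

View pics/c1.png

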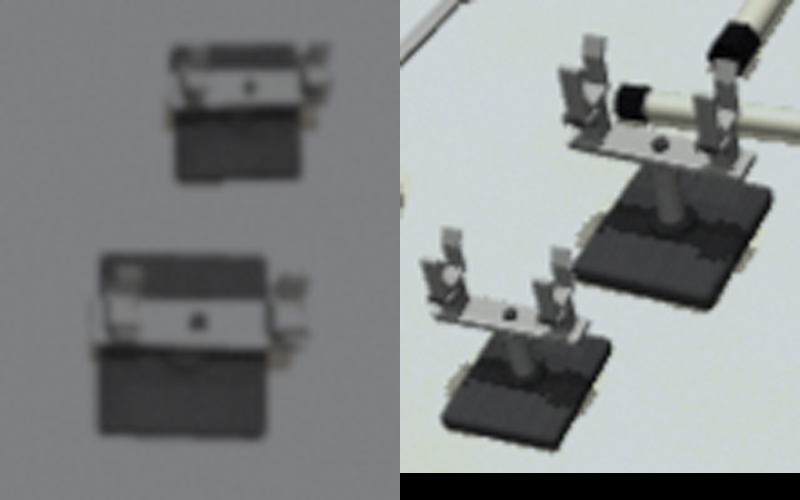

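View pics/c2.png

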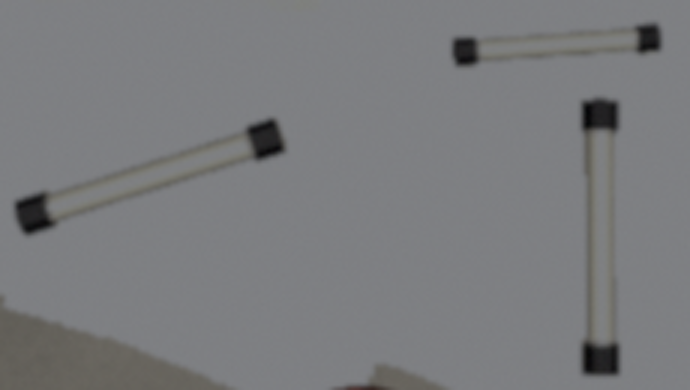

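The wanted lamp is the one at top (376,253), about 226 mm long; the other two, at (240,299) and (391,319), are about 288 mm. The larger stand is top (380,214), with a foot about 34 px wide against 25 px for the other. Next is a wrist view of both.

```bash
python3 - <<'E'
from h import *
goto([530,-205,330],[180,0,0])
wait(.3)
o=get_obs();im=get_image("wrist");print(o["t"],o["tcp_pos"],o["ee_rot"],o["joint_pos"])
cv2.imwrite("pics/w1.png",im[:,:,::-1])
for d in regions_of("lamp","wrist")[:3]:
    a,b,w=ends(d["region"]);A,B=wun(a,13,o),wun(b,13,o)
    print(d["score"],d["extent"],a,b,(A+B)/2,np.linalg.norm(A-B),np.degrees(np.arctan2(*(B-A)[1::-1])))
for d in regions_of("lamp_stand","wrist")[:3]: print(d["score"],d["extent"])
E
```

```text
4.3583 [ 530.11874688 -204.6992611   329.94839323] [-1.79994610e+02  1.29840867e-03  3.02317047e-02] [-2.81917297e+01  1.08814350e+00  9.08338073e+01  4.13784025e-03
  8.80817423e+01 -2.82221000e+01]
0.82 [110.2, 221.6, 218.5, 29.6] [-6.8603516e-02  2.2099478e+02] [222.0388  222.08356] [ 265.73971684 -250.34698901   13.        ] 275.89420075693494 -0.22684780663551773
0.76 [266.2, 180.9, 45.8, 184.6] [256.47864  87.63166] [276.22052 274.08252] [ 461.10330505 -206.56795508   13.        ] 226.2934027793017 -85.99341364983529
0.92 [517.0, 235.7, 112.0, 98.8]
0.67 [378.1, 205.7, 104.1, 145.0]
```

View pics/w1.png

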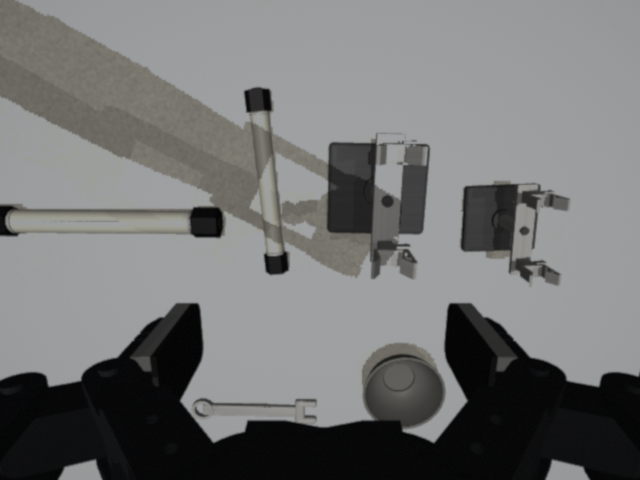

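The wrist view shows the wanted lamp at (266,181) and the large stand at about (388,201), with its bar along image rows 134–278. The forks are at rows ~150 and ~262, and the bar screw is at (388,201). Computing the stand pose.

```bash
python3 - <<'E'
from h import *
o=get_obs();im=cv2.imread("pics/w1.png")
for n,p,z in [("screw",(388,201),95),("barTL",(377,134),94),("barBL",(372.5,277),94),("barTR",(402,140),94),("barR",(401,235),94),("f1",(329,143),18),("f2",(329,234),18),("f3",(430,143),18),("f4",(424,236),18)]:
    print(n,np.round(wun(p,z,o),1))
cv2.imwrite("pics/w1c.png",cv2.resize(im[120:290,320:440],(560,793),interpolation=2)[:600] if 0 else cv2.resize(im[120:290,320:440],(420,595),interpolation=2))
E
```

```text
screw [ 595.6 -210.2   95. ]
barTL [ 582.1 -143.9   94. ]
barBL [ 582.6 -293.2   94. ]
barTR [ 607.  -149.6   94. ]
barR [ 611.  -246.4   94. ]
f1 [ 536.1 -155.1   18. ]
f2 [ 536.5 -265.    18. ]
f3 [ 654.1 -155.1   18. ]
f4 [ 654.6 -267.5   18. ]
```

View pics/w1c.png

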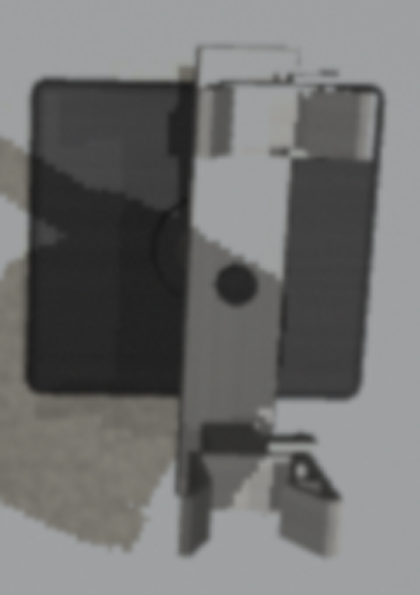

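Foot, bar and screw agree: stand centre is at (595.5, -210.5), yaw about 0. Lamp is at (461, -206.6), axis 94°. Picking it up.

```bash
python3 - <<'E'
from h import *
grip(60)
goto([461,-206.6,80],[180,0,4])
move_l([461,-206.6,5],speed=120)
print(get_obs()["wrist_force"])
grip(15,90)
o=get_obs();print(o["grip_width"],o["wrist_force"])
move_l([461,-206.6,230],speed=250)
o=get_obs();print(o["t"],o["grip_width"],o["wrist_force"])
goto([595.5,-210.5,230],[180,0,0]);
move_l([595.5,-210.5,175],speed=150);wait(.3)
o=get_obs();print(o["t"],o["tcp_pos"],o["ee_rot"],o["wrist_force"],o["moment"],o["grip_width"])
im=get_image("wrist")[:,:,::-1];cv2.imwrite("pics/w2.png",im)
E
```

```text
[0.63227544 0.77681154 0.27576973]
15.223918357406742 [-0.47811377  0.29821521 -0.7578894 ]
8.225 14.8938860116005 [-0.96339304 -0.27420029  0.3185905 ]
9.6417 [ 596.23390196 -210.89006677  176.43718902] [ 1.79940219e+02 -1.20191970e-01 -1.32873755e-03] [-0.7050438  -0.08446268 -0.44439657] [-0.00652368 -0.04904457  0.02173719] 14.972557046706852
```

View pics/w2.png

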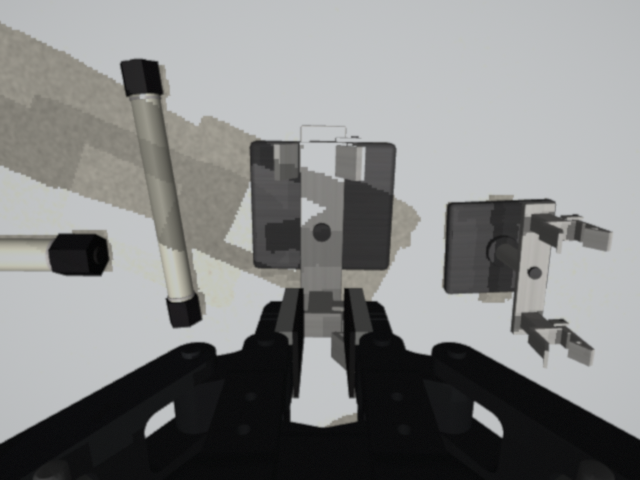

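The fingers are empty: they reached the commanded 15 mm. The lamp is still on the bench at (163,190), so the tube slipped out below the tips. I'll re-measure and grip lower.

```bash
python3 - <<'E'
from h import *
o=get_obs();im=get_image("wrist")
print("screw",wun((322,232),95,o))
best=None
for d in regions_of("lamp","wrist")[:3]:
    a,b,w=ends(d["region"]);A,B=wun(a,13,o),wun(b,13,o)
    print(d["score"],d["extent"],(A+B)/2,np.linalg.norm(A-B),np.degrees(np.arctan2(*(B-A)[1::-1])))
move_l([595.5,-210.5,230],speed=250)
grip(45)
goto([461,-206.6,200],[180,0,4]);wait(.2)
o=get_obs();im=get_image("wrist");print(o["tcp_pos"])
for d in regions_of("lamp","wrist")[:3]:
    a,b,w=ends(d["region"]);A,B=wun(a,13,o),wun(b,13,o)
    print(d["score"],d["extent"],(A+B)/2,np.linalg.norm(A-B),np.degrees(np.arctan2(*(B-A)[1::-1])))
cv2.imwrite("pics/w3.png",im[:,:,::-1])
print(get_obs()["t"])
E
```

```text
screw [ 594.87633154 -209.84978749   95.        ]
0.79 [160.6, 192.5, 86.4, 268.3] [ 463.35295897 -206.37466368   13.        ] 229.35081964054427 -84.816018723767
0.61 [54.8, 255.6, 106.5, 45.9] [ 360.93578382 -251.00932606   13.        ] 95.16778825408964 -179.99721687111597
0.22 [352.4, 162.9, 28.8, 35.1] [ 618.60044179 -171.02856735   13.        ] 28.358241793631535 -88.93615997547145
[ 462.49521008 -207.04773767  200.81895977]
0.95 [321.2, 193.4, 39.0, 251.5] [ 460.67785323 -207.63178023   13.        ] 230.0405906507877 -85.74812792645358
0.65 [130.0, 240.0, 253.4, 53.2] [ 284.75224165 -252.80017093   13.        ] 238.99351230119407 0.8782142384142643
11.4667
```

View pics/w3.png

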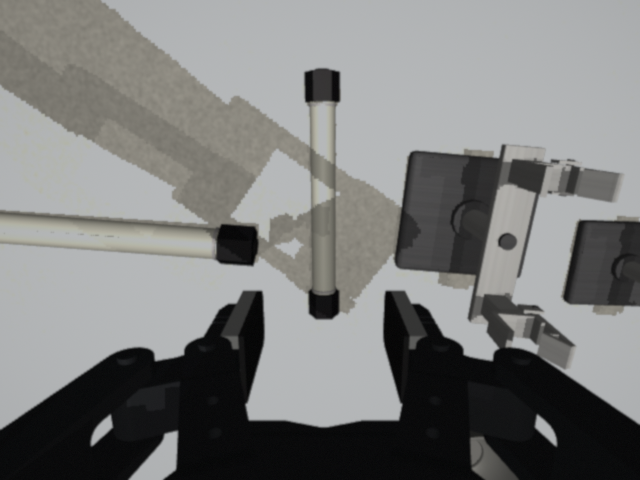

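The lamp is centred between the fingers and undisturbed; the stand's jaws are on the +x side. Gripping lower, with feedback.

```bash
python3 - <<'E'
from h import *
move_l([460.8,-207,20],speed=200)
for z in (1,-2):
    move_l([460.8,-207,z],speed=60);wait(.2)
    o=get_obs();print(o["tcp_pos"],o["wrist_force"])
    grip(17,60);o=get_obs();print(z,o["grip_width"],o["wrist_force"],o["t"])
    if o["grip_width"]>20: break
    grip(45)
else: raise SystemExit
grip(17,100)
move_l([460.8,-207,60],speed=100);wait(.1)
o=get_obs();print(o["t"],o["grip_width"],o["wrist_force"],o["tcp_pos"])
E
```

```text
[ 461.05359893 -207.17444341    1.23618887] [-0.60813772  0.8335508   1.00939338]
1 17.128800712184724 [-0.21676531  0.68559045  0.55699445] 13.5667
[ 460.79545478 -206.99485453   -2.02283146] [ 0.81142982 -0.43789236  1.29584891]
-2 16.97367743764248 [ 0.73682855 -0.42666696 -0.12054138] 14.7833
```

```bash
python3 - <<'E'
from h import *
a=get_image("wrist")[:,:,::-1]
grip(24,30);o=get_obs();print(o["grip_width"],o["tcp_pos"],o["t"])
b=get_image("wrist")[:,:,::-1]
cv2.imwrite("pics/w4.png",np.hstack([cv2.resize(x[120:460,120:520],(400,340)) for x in(a,b)]))
E
```

```text
24.419547351271362 [ 460.80291538 -206.98527338   -1.99413068] 15.55
```

View pics/w4.png

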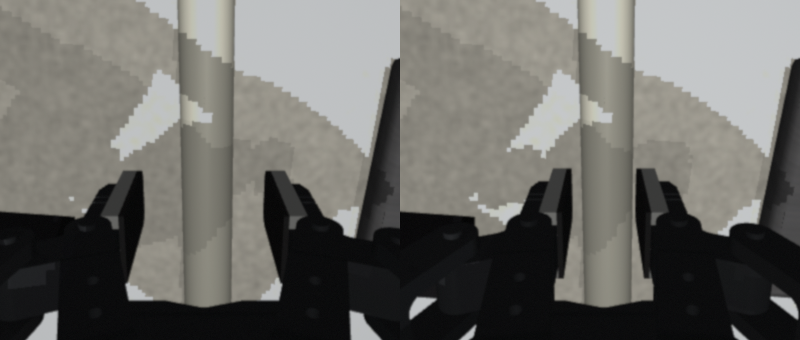

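The pad tips end at about row 290 with a gap of ~70 px for 24.4 mm. That puts the real fingertips roughly 40 mm short of the reported TCP, i.e. still above the tube, and it explains the empty grip with no contact force. I'll descend in small steps, watching the wrist force.

```bash
python3 - <<'E'
from h import *
grip(40)
z=-2
while z>-32:
    z-=5; move_l([460.8,-207,z],speed=100)
    o=get_obs()
    if abs(o["wrist_force"][2])>5: print("contact",z,o["wrist_force"]);break
print(z,o["tcp_pos"],o["wrist_force"],o["t"])
grip(17,60);o=get_obs();print(o["grip_width"],o["wrist_force"],o["t"])
b=get_image("wrist")[:,:,::-1];cv2.imwrite("pics/w5.png",b)
if o["grip_width"]>20:
    grip(17,100); move_l([460.8,-207,z+40],speed=100);wait(.1)
    o=get_obs();print(o["t"],o["grip_width"],o["wrist_force"],o["tcp_pos"])
    cv2.imwrite("pics/w6.png",get_image("wrist")[:,:,::-1])
E
```

```text
-32 [ 460.42260401 -206.76386633  -32.41714185] [-0.5480862   0.73405795 -0.25026125] 17.4
19.8569031946043 [0.48128549 0.26088744 1.87939268] 17.7083
```

```bash
python3 - <<'E'
from h import *
grip(40)
z=-32
while z>-43:
    z-=3.5; move_l([460.8,-207,z],speed=80)
    o=get_obs()
    if abs(o["wrist_force"][2])>5: print("contact",z,o["wrist_force"]);break
print(z,o["tcp_pos"],o["wrist_force"],o["t"])
grip(15,60);o=get_obs();print(o["grip_width"],o["wrist_force"],o["t"])
if o["grip_width"]>20:
    grip(15,100); move_l([460.8,-207,z+40],speed=100);wait(.1)
    o=get_obs();print(o["t"],o["grip_width"],o["wrist_force"],o["tcp_pos"])
b=get_image("wrist")[:,:,::-1];cv2.imwrite("pics/w5.png",b)
E
```

```text
contact -39.0 [-7.74333438  4.38764517 25.26773499]
-39.0 [ 460.78161857 -206.92651781  -35.87739626] [-7.74333438  4.38764517 25.26773499] 18.5917
20.150876077992866 [-5.09252352  2.70920605 26.33592942] 18.8917
19.7583 19.370701000939416 [-0.72891183  0.92729027 -1.56822724] [ 4.59729012e+02 -2.06347409e+02 -1.32789847e-01]
```

View pics/w5.png

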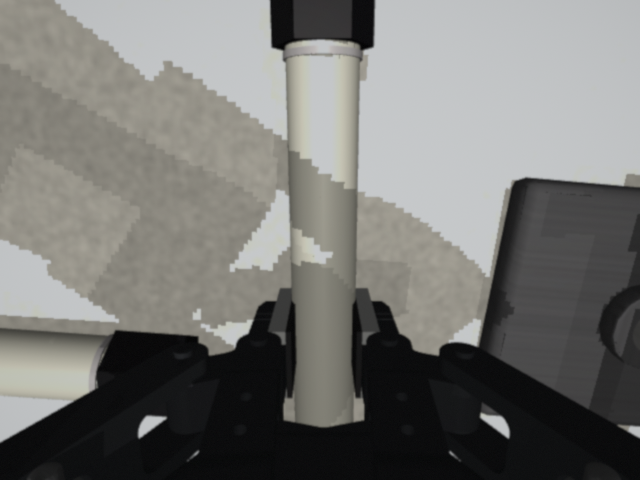

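The lamp is held (Fz −1.6 N = 0.16 kg), centred at column 323 and aligned. Fingertip contact with the bench came at TCP ≈ −36, so the lamp axis sits about 49 mm above the TCP point and should be seated at TCP z ≈ 91. Carrying it to the stand and pressing.

```bash
python3 - <<'E'
from h import *
move_l([460.8,-207,160],speed=300)
goto([595.2,-210.5,160],[180,0,0])
move_l([595.2,-210.5,124],speed=150);wait(.15)
o=get_obs();print(o["t"],o["tcp_pos"],o["ee_rot"],o["wrist_force"],o["grip_width"])
cv2.imwrite("pics/w6.png",get_image("wrist")[:,:,::-1])
z=124;log=[]
while z>86:
    z-=2; move_l([595.2,-210.5,z],speed=60)
    o=get_obs();f=o["wrist_force"];log.append((z,*np.round(f,1).tolist(),round(o["tcp_pos"][2],1)))
    if f[2]>28 or np.hypot(f[0],f[1])>25: break
for l in log: print(l)
print(o["grip_width"],o["t"],o["tcp_pos"])
cv2.imwrite("pics/w7.png",get_image("wrist")[:,:,::-1]);cv2.imwrite("pics/s7.png",get_image("scene")[:,:,::-1])
E
```

```text
21.6333 [ 595.73602739 -211.02313648  125.42371999] [ 1.79943589e+02 -1.11566885e-01 -1.74254370e-02] [ 0.13913526 -1.29372689 -0.94980452] 18.76699282791324
(122, 0.1, 0.9, -1.1, np.float64(122.3))
(120, -0.4, -0.2, -2.0, np.float64(119.7))
(118, 0.3, -0.3, -0.8, np.float64(117.8))
(116, -0.0, 0.1, -1.1, np.float64(115.8))
(114, -1.2, -0.1, -0.7, np.float64(113.9))
(112, -2.2, -0.1, 0.1, np.float64(111.9))
(110, -1.7, -0.4, -0.4, np.float64(109.6))
(108, -1.7, -0.9, -2.3, np.float64(107.3))
(106, -2.1, -1.5, -2.5, np.float64(105.4))
(104, -1.4, -0.4, -2.2, np.float64(103.6))
(102, -1.1, -0.2, -3.3, np.float64(101.7))
(100, -0.2, -0.4, -3.0, np.float64(99.7))
(98, -0.4, -0.4, -2.3, np.float64(97.8))
(96, -0.7, -0.3, -2.7, np.float64(95.9))
(94, 0.0, 0.6, -1.5, np.float64(94.2))
(92, -0.9, -0.4, 3.0, np.float64(93.1))
(90, -3.9, 2.6, 11.5, np.float64(93.1))
(88, -8.0, 3.0, 18.0, np.float64(93.0))
(86, -10.4, 5.3, 24.8, np.float64(92.9))
18.866211745790423 26.4333 [ 596.15408653 -210.89008265   92.8930908 ]
```

```bash
python3 - <<'E'
import cv2,numpy as np
w=cv2.imread("pics/w7.png");s=cv2.imread("pics/s7.png")[190:330,170:290]
cv=np.zeros((480,800,3),np.uint8);cv[:360,:400]=cv2.resize(w[:, :],(400,300))[:].repeat(1,0) if 0 else cv2.resize(w[20:470,70:570],(400,360));cv[:467,400:]=cv2.resize(s,(400,467),interpolation=2)
cv2.imwrite("pics/v7.png",cv)
E
```

```text
(no output)
```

View pics/v7.png

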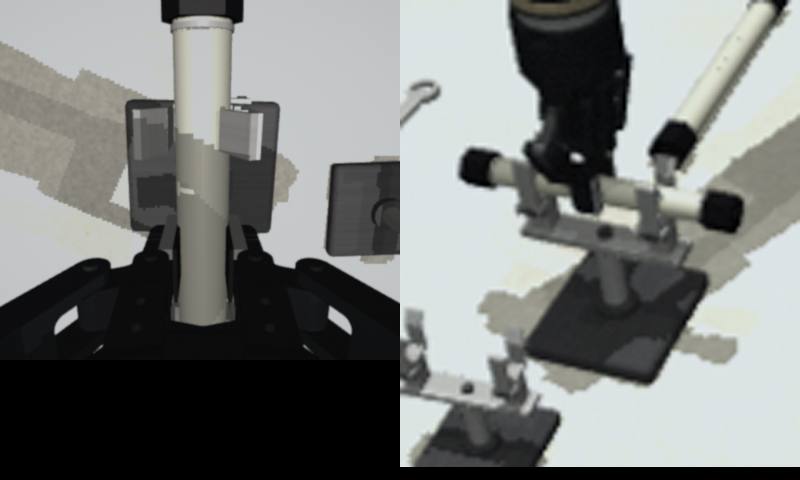

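```bash
python3 - <<'E'
from h import *
c=get_calibration("scene");R=np.array(c["R"]);t=np.array(c["t"])
for z in(130,140,150,160,170):
    for y in (-321,-211,-101):
        p=R@np.array([595.5,y,z])+t;print(z,y,round(c["fx"]*p[0]/p[2]+c["cx"],1),round(c["fy"]*p[1]/p[2]+c["cy"],1))
    p=R@np.array([595.5,-210.5,95])+t
print("screw",c["fx"]*p[0]/p[2]+c["cx"],c["fy"]*p[1]/p[2]+c["cy"])
s=get_image("scene")[190:330,170:290,::-1]
w=cv2.imread("pics/w7.png")[50:300,220:420]
cv=np.zeros((600,800,3),np.uint8);cv[:500,:400]=cv2.resize(w,(400,500),interpolation=2)
cv[:467,400:]=cv2.resize(s,(400,467),interpolation=2)
cv2.imwrite("pics/v8.png",cv)
for d in regions_of("lamp","scene")[:4]: print(d["score"],d["extent"],[e for e in ends(d["region"])])
print(get_obs()["wrist_force"],get_obs()["t"])
E
```

```text
130 -321 188.8 242.0
130 -211 227.9 249.3
130 -101 268.9 257.0
140 -321 188.1 239.0
140 -211 227.4 246.2
140 -101 268.6 253.9
150 -321 187.4 235.9
150 -211 226.9 243.1
150 -101 268.3 250.7
160 -321 186.6 232.8
160 -211 226.3 240.0
160 -101 267.9 247.6
170 -321 185.8 229.6
170 -211 225.8 236.8
170 -101 267.6 244.3
screw 229.95279929535258 259.832223795618
0.64 [229.2, 247.8, 84.7, 26.8] [array([187.65445, 237.64046], dtype=float32), array([271.9866, 254.0688], dtype=float32), 11.58737564086914]
0.6 [266.4, 210.2, 43.9, 52.9] [array([284.708  , 185.22528], dtype=float32), array([246.82748, 238.02841], dtype=float32), 11.622832298278809]
0.58 [410.6, 244.9, 93.1, 13.4] [array([459.04895, 244.9119 ], dtype=float32), array([361.93915, 246.12576], dtype=float32), 12.024060249328613]
[-10.73940119   4.50976632  24.89174517] 26.6333
```

View pics/v8.png

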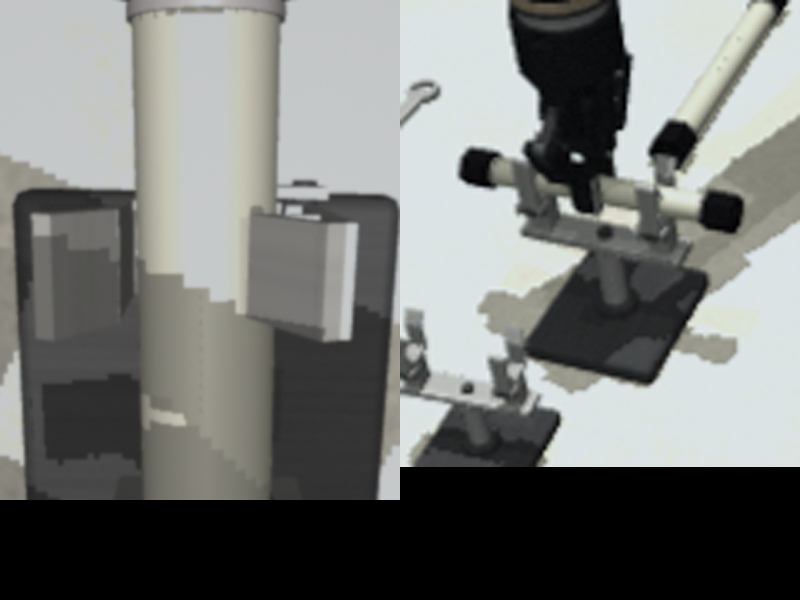

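The tube axis in the scene view agrees with z ≈ 140 (measured (229.8,245.9), predicted (227.4,246.2)). The jaw nose at the visible clip lies over the tube. I've used my 12 views, so from here I check numerically: let go, then press lightly with closed fingers near each clip to confirm it is home and level.

```bash
python3 - <<'E'
from h import *
move_l([595.2,-210.5,92],speed=60)
grip(45);o=get_obs();print(o["wrist_force"],o["grip_width"])
move_l([595.2,-210.5,150],speed=200);grip(0,60)
for y in(-236,-186):
    move_l([595.2,y,145],speed=200)
    z=128
    move_l([595.2,y,z],speed=150);o=get_obs();print("pre",o["wrist_force"])
    while z>96:
        z-=2.5;move_l([595.2,y,z],speed=80);o=get_obs()
        f=o["wrist_force"]
        if f[2]>2: print(y,z,np.round(f,1),round(o["tcp_pos"][2],1))
        if f[2]>22: break
    move_l([595.2,y,145],speed=250)
get_image("scene")
for d in regions_of("lamp","scene")[:4]: print(d["score"],np.round(d["extent"],1),ends(d["region"]))
print(o["t"])
E
```

```text
[-0.17717872  0.64735983  0.65331391] 44.755309116279996
pre [-0.24247509 -0.27387507 -0.64911375]
-236 115.5 [0.2 0.8 4.3] 116.7
-236 113.0 [-3.   2.5 12. ] 116.5
-236 110.5 [-5.3  3.7 19.6] 116.3
-236 108.0 [-9.3  6.2 26.8] 116.2
pre [-0.59611052  0.48320283  0.19683818]
-186 115.5 [0.4 0.6 3.9] 116.6
-186 113.0 [-1.4  1.6 10.5] 116.5
-186 110.5 [-2.6  4.3 17.1] 116.3
-186 108.0 [-4.3  4.8 23.3] 116.2
0.96 [232.1 245.5  87.   25.7] (array([187.88556, 237.56462], dtype=float32), array([271.8803, 254.5906], dtype=float32), 12.17138671875)
0.72 [410.2 245.2  97.3  16.8] (array([460.0756 , 244.31818], dtype=float32), array([360.92014, 247.55151], dtype=float32), 12.960503578186035)
0.59 [266.8 212.4  40.   52. ] (array([282.0539 , 185.03525], dtype=float32), array([248.37102, 236.55026], dtype=float32), 10.494311332702637)
33.7083
```

Both ends touch at the same height (TCP 116.2–116.7) and resist stiffly, so the lamp is home, level and released. Now locating the box from above.

```bash
python3 - <<'E'
from h import *
print("handle top",unproj("top",(243,215.5),158.5),"scene",unproj("scene",(398,268),158.5))
move_l([595.2,-186,230],speed=350)
for p in([627,182,430],[600,182,400],[600,182,370]):
    if solve_ik(p,[180,0,0]) is not None: break
goto(p,[180,0,0]);wait(.15)
o=get_obs();print(o["t"],o["tcp_pos"],o["ee_rot"],o["joint_pos"])
im=get_image("wrist");cv2.imwrite("pics/b1.png",im[:,:,::-1])
ds=regions_of("cover_handle","wrist")
for d in ds[:3]: print(d["score"],np.round(d["extent"],1),d["region"].sum())
m=ds[0]["region"].astype(np.uint8);np.save("m.npy",m)
c=max(cv2.findContours(m,0,1)[0],key=cv2.contourArea)[:,0,:]
P=np.array([wun(p,123,o)[:2] for p in c],np.float32)
print(cv2.minAreaRect(P));print(np.round(cv2.boxPoints(cv2.minAreaRect(P))))
g=cv2.cvtColor(im,cv2.COLOR_RGB2GRAY)
# approx polygon
ap=cv2.approxPolyDP(c[:,None,:],6,True)[:,0];print([ (tuple(a),np.round(wun(a,123,o)[:2],1).tolist()) for a in ap])
print(get_obs()["t"])
E
```

```text
handle top [560.70291369 203.85971349 158.5       ] scene [583.07830239 210.64027842 158.5       ]
36.2 [627.07962383 180.65603336 428.8398723 ] [ 1.79967434e+02  1.03385184e-01 -1.07564511e-01] [ 9.92083011e+00  1.13016276e+01  6.96009400e+01 -1.42489357e-02
  9.92049087e+01  1.00260991e+01]
0.9 [332.1 157.4 188.  271.2] 46631
((629.8028564453125, 203.8668212890625), (307.20098876953125, 206.03517150878906), 87.96624755859375)
[[521.  54.]
 [727.  47.]
 [738. 354.]
 [532. 361.]]
[((np.int32(238), np.int32(19)), [534.9, 359.7]), ((np.int32(243), np.int32(283)), [524.0, 57.9]), ((np.int32(402), np.int32(290)), [725.9, 48.3]), ((np.int32(425), np.int32(26)), [735.4, 352.6])]
36.3
```

```bash
python3 - <<'E'
from h import *
o=get_obs();g=cv2.imread("pics/b1.png",0).astype(np.float32)
from scipy.spatial.transform import Rotation as Ro
c=get_calibration("wrist");M=np.array(c["mount"]);R=Ro.from_euler('xyz',o["ee_rot"],degrees=True).as_matrix()
def proj(X):
    p=((X-o["tcp_pos"])@R-M[:3,3])@M[:3,:3]
    return p[...,0]/p[...,2]*c["fx"]+c["cx"],p[...,1]/p[...,2]*c["fy"]+c["cy"]
s=np.radians(-2.05);ex=np.array([np.cos(s),np.sin(s),0]);ey=np.array([-ex[1],ex[0],0])
C=np.array([629.8,203.9,0])
u=np.arange(-100,-25,1.5);v=np.arange(-75,76,1.5)
U,V=np.meshgrid(u,v)
X=C+U[...,None]*ex+V[...,None]*ey+np.array([0,0,158.5])
a,b=proj(X);I=cv2.remap(g,a.astype(np.float32),b.astype(np.float32),1)
pr=I[20:81].mean(0)
print([(float(x),int(y)) for x,y in zip(u,pr)])
k=np.argmax(I[20:81].mean(0));print(u[k],[(float(x),int(y)) for x,y in zip(v[::3],I[:,k][::3])])
E
```

```text
[(-100.0, 170), (-98.5, 170), (-97.0, 164), (-95.5, 137), (-94.0, 115), (-92.5, 111), (-91.0, 111), (-89.5, 112), (-88.0, 112), (-86.5, 112), (-85.0, 112), (-83.5, 112), (-82.0, 112), (-80.5, 112), (-79.0, 112), (-77.5, 111), (-76.0, 111), (-74.5, 110), (-73.0, 110), (-71.5, 107), (-70.0, 107), (-68.5, 125), (-67.0, 146), (-65.5, 159), (-64.0, 148), (-62.5, 126), (-61.0, 99), (-59.5, 77), (-58.0, 74), (-56.5, 76), (-55.0, 85), (-53.5, 103), (-52.0, 108), (-50.5, 108), (-49.0, 108), (-47.5, 108), (-46.0, 108), (-44.5, 107), (-43.0, 107), (-41.5, 107), (-40.0, 107), (-38.5, 107), (-37.0, 106), (-35.5, 106), (-34.0, 106), (-32.5, 105), (-31.0, 104), (-29.5, 104), (-28.0, 104), (-26.5, 104)]
-100.0 [(-75.0, 117), (-70.5, 117), (-66.0, 117), (-61.5, 117), (-57.0, 120), (-52.5, 117), (-48.0, 116), (-43.5, 122), (-39.0, 119), (-34.5, 124), (-30.0, 178), (-25.5, 179), (-21.0, 179), (-16.5, 178), (-12.0, 179), (-7.5, 178), (-3.0, 178), (1.5, 178), (6.0, 178), (10.5, 179), (15.0, 178), (19.5, 178), (24.0, 179), (28.5, 178), (33.0, 178), (37.5, 178), (42.0, 178), (46.5, 178), (51.0, 178), (55.5, 178), (60.0, 178), (64.5, 177), (69.0, 177), (73.5, 177)]
```

The cover fit is clean: 307×206 mm, yaw −2.05°, with the bar seen at −64.5 mm from the cover centre, which puts the hinge at +100.5 mm. I'll grip the bar and lift along the arc, tilting gradually.

```bash
cat > lift.py <<'E'
from h import *
psi=-2.05;s=np.radians(psi);ex=np.array([np.cos(s),np.sin(s),0]);ez=np.array([0,0,1.])
H=np.array([629.8,203.9,0])+100.5*ex+120.5*ez
OFF=47;r=np.hypot(165,38);a0=np.arctan2(38,165)
def pose(th,amax):
    A=a0+np.radians(th);bar=H+r*(-np.cos(A)*ex+np.sin(A)*ez)
    a=amax*th/60;t=np.radians(a);zt=-np.sin(t)*ex-np.cos(t)*ez
    return (bar+OFF*zt).tolist(),[180,a,psi]
def angle(o):
    from scipy.spatial.transform import Rotation as Ro
    zt=Ro.from_euler('xyz',o["ee_rot"],degrees=True).as_matrix()[:,2]
    b=o["tcp_pos"]-OFF*zt-H
    return np.degrees(np.arctan2(b[2],-b@ex)-a0),np.hypot(b[2],b@ex)
E
python3 - <<'E'
from lift import *
amax=next(a for a in(30,20,10,0) if all(solve_ik(*pose(t,a)) is not None for t in range(0,66,6)));print("amax",amax)
grip(45)
p,at=pose(0,amax);q=list(p);q[2]+=45
goto(q,at);move_l(p,speed=120)
o=get_obs();print(o["wrist_force"])
grip(3,50);o=get_obs();print(o["t"],o["grip_width"],o["wrist_force"],angle(o))
if o["grip_width"]<5: print("missed");raise SystemExit
for th in range(6,61,6):
    p,at=pose(th,amax);move_l(p,at,speed=70)
    o=get_obs();print(th,np.round(o["wrist_force"],1),round(o["grip_width"],1),np.round(angle(o),1))
    if np.linalg.norm(o["wrist_force"])>35: print("stop");break
print(o["t"])
E
```

```text
amax 30
[ 0.74092204 -0.85170919 -0.679481  ]
38.8417 7.754757453496933 [-3.986286   -0.08484959  6.88768048] (np.float64(0.44426521603403396), np.float64(169.68155296455092))
6 [-2.1  2.3 -4.7] 7.9 [  5.4 169.8]
12 [-3.3  1.7 -2. ] 8.1 [ 11.6 169.9]
18 [-4.6  2.8 -3.6] 8.2 [ 17.6 170.1]
24 [-6.4  2.5 -0.8] 7.9 [ 23.7 170.3]
30 [-7.5  1.8  0.8] 8.2 [ 29.9 170.5]
36 [-6.8  2.3  2.4] 8.1 [ 36.  170.8]
42 [-6.2  1.6  3.5] 7.5 [ 42.2 171. ]
48 [-6.5  2.   2.9] 7.8 [ 48.1 171.2]
54 [-5.9  1.7  4. ] 7.9 [ 54.2 171.6]
60 [-4.4  2.6  5.2] 8.0 [ 60.3 171.9]
42.7333
```

The cover reads 60.3° from the arm pose with the bar still in the grip. One independent check by fitting the cover's silhouette in the scene and top views, plus the lamp.

```bash
python3 - <<'E'
from lift import *
wait(.2);o=get_obs();print(angle(o),o["grip_width"],o["wrist_force"])
ey=np.array([-ex[1],ex[0],0])
for n in("scene","top"):
    im=get_image(n);cv2.imwrite(f"pics/end_{n}.png",im[:,:,::-1])
    ds=regions_of("cover_handle",n);print(n,[(round(d["score"],2),np.round(d["extent"]).tolist()) for d in ds[:3]])
    c=get_calibration(n);R=np.array(c["R"]);t=np.array(c["t"])
    if ds:
      best=[]
      for th in range(0,90,2):
        A=np.radians(th);d=-np.cos(A)*ex+np.sin(A)*ez;nn=np.sin(A)*ex+np.cos(A)*ez
        X=np.array([H+k*d+l*ey+3*nn for k,l in((-2.5,-153),(203.5,-153),(203.5,153),(-2.5,153))])@R.T+t
        q=np.c_[X[:,0]/X[:,2]*c["fx"]+c["cx"],X[:,1]/X[:,2]*c["fy"]+c["cy"]]
        m=np.zeros((480,640),np.uint8);cv2.fillConvexPoly(m,np.round(q).astype(int),1)
        g=ds[0]["region"];best.append((round((g&(m>0)).sum()/(g|(m>0)).sum(),3),th))
      print(sorted(best)[::-1][:5])
get_image("scene")
for d in regions_of("lamp","scene")[:3]: print("lamp",round(d["score"],2),ends(d["region"])[:2])
print(get_obs()["t"])
E
```

```text
(np.float64(60.2155449285245), np.float64(171.897139921159)) 7.643484672730269 [-3.68060602  2.4223086   5.53817291]
scene [(0.98, [394.0, 283.0, 165.0, 127.0])]
[(np.float64(0.909), 54), (np.float64(0.909), 52), (np.float64(0.907), 60), (np.float64(0.907), 56), (np.float64(0.907), 50)]
top [(0.73, [238.0, 175.0, 118.0, 35.0])]
[(np.float64(0.539), 56), (np.float64(0.514), 58), (np.float64(0.5), 54), (np.float64(0.48), 60), (np.float64(0.445), 52)]
lamp 0.85 (array([187.78587, 238.11649], dtype=float32), array([271.58063, 254.1867 ], dtype=float32))
lamp 0.74 (array([317.82693, 263.8654 ], dtype=float32), array([470.1346 , 294.32693], dtype=float32))
lamp 0.55 (array([283.23077, 184.15387], dtype=float32), array([247.53845, 237.69232], dtype=float32))
43.2333
```

The silhouette fit is too flat to decide, so I'll compare the free edge line directly.

```bash
python3 - <<'E'
from lift import *
ey=np.array([-ex[1],ex[0],0])
for n in("scene","top"):
    im0=cv2.imread(f"pics/{n}0.png");im=cv2.imread(f"pics/end_{n}.png")
    c=get_calibration(n);R=np.array(c["R"]);t=np.array(c["t"])
    get_image(n);g=regions_of("cover_handle",n)[0]["region"]
    def P(th,k,l):
        A=np.radians(th);X=R@(H+k*(-np.cos(A)*ex+np.sin(A)*ez)+l*ey+3*(np.sin(A)*ex+np.cos(A)*ez))+t
        return X[0]/X[2]*c["fx"]+c["cx"],X[1]/X[2]*c["fy"]+c["cy"]
    for th in(0,50,55,60,65,70): print(n,th,[tuple(int(round(v)) for v in P(th,k,l)) for k,l in((203.5,-153),(203.5,153),(203.5,-110),(203.5,110),(-2.5,-153),(-2.5,153))])
    x0,y0=np.argwhere(g).min(0)[1],0
    cols=np.where(g.any(0))[0]
    print("mask",[(int(cc),int(np.where(g[:,cc])[0].min()),int(np.where(g[:,cc])[0].max())) for cc in cols[3::8]])
    if n=="top":
        for cc in (205,215,270,285): print(cc,"now",im[130:245:3,cc].mean(1).astype(int).tolist())
E
```

```text
scene 0 [(338, 251), (464, 277), (354, 255), (445, 273), (311, 310), (458, 345)]
scene 50 [(330, 218), (477, 245), (349, 221), (455, 241), (311, 311), (457, 346)]
scene 55 [(328, 217), (478, 245), (347, 221), (455, 241), (311, 311), (457, 347)]
scene 60 [(326, 218), (479, 246), (346, 221), (455, 242), (311, 311), (457, 347)]
scene 65 [(323, 219), (479, 248), (344, 223), (456, 243), (311, 311), (457, 347)]
scene 70 [(321, 221), (480, 250), (342, 225), (456, 246), (311, 311), (457, 347)]
mask [(316, 287, 312), (324, 237, 314), (332, 218, 314), (340, 220, 315), (348, 221, 319), (356, 222, 321), (364, 223, 323), (372, 230, 325), (380, 243, 327), (388, 269, 330), (396, 266, 331), (404, 245, 332), (412, 238, 334), (420, 234, 336), (428, 236, 337), (436, 237, 338), (444, 238, 342), (452, 240, 344), (460, 241, 338), (468, 242, 300), (476, 244, 261)]Traceback (most recent call last):
  File "<stdin>", line 6, in <module>
IndexError: list index out of range
```

```bash
python3 - <<'E'
from lift import *
ey=np.array([-ex[1],ex[0],0]);n="top"
c=get_calibration(n);R=np.array(c["R"]);t=np.array(c["t"])
def P(th,k,l):
    A=np.radians(th);X=R@(H+k*(-np.cos(A)*ex+np.sin(A)*ez)+l*ey+3*(np.sin(A)*ex+np.cos(A)*ez))+t
    return X[1]/X[2]*c["fy"]+c["cy"]
im0=cv2.imread("pics/top0.png",0).astype(int);im=cv2.imread("pics/end_top.png",0).astype(int)
print("shut pred l=110: free",P(0,203.5,110),"hinge",P(0,-2.5,110))
for th in(50,55,60,65):print(th,"free",[round(P(th,203.5,l),1) for l in(125,-120)],"hinge",[round(P(th,-2.5,l),1) for l in(125,-120)])
for cc in(203,208,283,288): print(cc,"\n shut",im0[150:242:2,cc].tolist(),"\n now",im[140:242:2,cc].tolist())
E
```

```text
shut pred l=110: free 226.9510683578009 hinge 160.30448689887677
50 free [np.float64(191.6), np.float64(195.5)] hinge [np.float64(159.9), np.float64(163.4)]
55 free [np.float64(185.7), np.float64(189.6)] hinge [np.float64(159.9), np.float64(163.5)]
60 free [np.float64(179.5), np.float64(183.5)] hinge [np.float64(160.0), np.float64(163.5)]
65 free [np.float64(173.2), np.float64(177.1)] hinge [np.float64(160.0), np.float64(163.5)]
203 
 shut [127, 127, 127, 127, 127, 112, 89, 88, 89, 88, 89, 88, 89, 88, 88, 88, 89, 88, 90, 90, 92, 92, 92, 92, 92, 91, 91, 92, 91, 91, 90, 90, 89, 74, 51, 53, 78, 91, 90, 39, 39, 109, 127, 127, 127, 127] 
 now [143, 143, 144, 144, 143, 144, 143, 144, 144, 144, 118, 63, 59, 59, 59, 59, 60, 58, 58, 60, 62, 84, 88, 77, 38, 35, 37, 34, 37, 38, 39, 39, 42, 45, 46, 49, 48, 53, 52, 56, 58, 60, 70, 78, 35, 47, 124, 144, 143, 143, 144]
208 
 shut [127, 127, 127, 127, 116, 109, 89, 88, 87, 87, 88, 86, 82, 111, 120, 104, 88, 89, 90, 90, 91, 92, 92, 93, 92, 93, 94, 92, 91, 91, 92, 91, 92, 88, 74, 82, 90, 91, 86, 38, 30, 103, 126, 127, 126, 127] 
 now [144, 144, 143, 1
[... 370 characters left out ...]
 62, 73, 91, 92, 67, 26, 64, 123, 126, 126] 
 now [111, 111, 111, 112, 111, 112, 112, 113, 112, 112, 109, 95, 70, 45, 45, 50, 55, 57, 57, 57, 51, 53, 72, 88, 88, 85, 80, 76, 81, 82, 82, 83, 83, 85, 86, 85, 85, 86, 85, 85, 86, 81, 91, 103, 85, 41, 31, 60, 99, 100, 101]
288 
 shut [127, 127, 127, 127, 127, 128, 125, 100, 89, 88, 89, 89, 89, 89, 88, 88, 89, 89, 89, 88, 89, 89, 90, 90, 91, 90, 89, 91, 90, 91, 90, 92, 92, 93, 92, 93, 92, 92, 94, 93, 69, 28, 60, 123, 126, 127] 
 now [144, 144, 143, 144, 144, 143, 140, 140, 139, 134, 129, 120, 84, 58, 57, 56, 58, 57, 57, 58, 57, 57, 64, 85, 88, 86, 81, 79, 83, 84, 85, 83, 83, 83, 84, 84, 83, 83, 82, 83, 83, 85, 94, 98, 84, 46, 30, 53, 98, 101, 100]
```

The top view free edge is at rows 181.5 and 185. For 60° the prediction is 179.5 and 183.5, plus a bias of about 0.7 px seen with the cover shut, so this gives about 59°, in agreement with the arm. Handing in while holding.

```bash
python3 - <<'E'
from lift import *
o=get_obs();print(o["t"],angle(o),o["grip_width"]);sign_off()
E
```

```text
43.4333 (np.float64(60.19494851814231), np.float64(171.89810770191224)) 7.694718281958315
the job is handed in; nothing more can be done
```

I pressed the 220 mm lamp into the larger stand's clips and let go. Then I lifted the control box cover to about 60° and handed in at 43.4 s while still holding it by the handle.

**Lamp checks**
- Pressing near each clip met a stiff stop at the same height on both sides (TCP 116.2 to 116.7 mm).
- In the scene view the tube's axis lies at about 140 mm, as it should when fully home.
- I saw the jaw nose over the tube at one clip only. For the other clip I rely on the equal stop heights.
- No clear 6–15 N jaw force showed during the press, only the hard stop. I took force readings every 2 mm.

**Cover checks**
- The arm pose gives 60.2°, and the free edge in the top view gives about 59°.
- The silhouette fit was indecisive: nearly flat from 50° to 60° in the scene view, and a poor match at 56° in the top view.
- The computed handle radius drifted from 169.7 to 171.9 mm during the lift. If the bar slipped in the grip, that means about 1° of error.

**Things that went wrong**
- The first grasps of the lamp closed on nothing, because the real fingertips sit about 35 mm short of the reported TCP. I corrected for this by feeling for contact.
- That contact touched the bench with about 25 N, under the 40 N limit.

I did not check the other things on the bench by camera at the end, but no move went near them.

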